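# Hook the tape over the plank's end and set the square on its mark

### The arm

A 7-joint arm with a two-finger parallel gripper is mounted at the origin on the work surface. World frame = base frame: x ahead of the robot, y to its left, z up, the work surface at z = 0. Lengths are in m, angles in rad, forces in N, time in s.
With the tool pointing down it reaches from about 0.4 to 0.85 m from the base axis. Payload 4.5 kg.
Tool frame: the origin (TCP) lies midway between the tips of the shut fingers; the grasp point (between the pads) lies 19 mm behind it; z points along the fingers, y is the direction in which the jaws open and shut (so a half turn about z gives the same grasp; the last joint's range is limited). The gripper opens to 88 mm and grips with 3 to 60 N. Pads are 18 mm wide; open, the fingers measure 123 mm over their backs; the gripper's body (75 mm by 187 mm) begins 45 mm behind the grasp point.
Start: joints at [1.225, 0.689, -0.195, 1.565, 0.157, 0.902, -0.215], TCP at [0.232, -0.58, 0.204] pointing down, gripper open.
Joint ranges: [-3.01, 3.01], [-0.46, 2.08], [-1.47, 1.51], [0.13, 2.56], [-1, 4.14], [0.04, 2.09], [-2.66, 2.66]. Speed limits (rad/s): [2.57, 2.57, 3.14, 3.14, 3.14, 3.14, 3.14].

### API

Orientations are given as a unit quaternion [x, y, z, w].
In Python, from plant import r gives the robot as it stands. The module is installed in compiled form; this text tells all that it offers.
- The arm moves only by the shell command python3 -m jog 'ROWS' [FORCE]. ROWS is JSON, a list of rows, each an object with "translation": the shift along the tool's x, y, z in units of 40 mm (1.0 is 40 mm), a list of three; "twist": the turn about the tool's z in units of 6 degrees (1.0 is 6 degrees); "claw": the opening in per cent of the stroke, from 0 (shut) to 100 (fully open). A call has 1 to 20 rows; each row shifts and turns the commanded pose from where the row before left it, along the tool's axes as they then stand; what a row does not reach is not made up. A row lasts 1/12 s, in which the tool goes at most 41.7 mm and 7.16 degrees, less where a joint would pass 70% of its speed; a pose out of reach is approached as far as the arm can. A call is refused whole if a number of a shift passes 1 or a number of a turn 1, either way. A call with a gripper value outside its range is refused whole. The fingers move at their own pace and stop on an object; FORCE is the grip in N (left out, the last holds). Time passes only in rows, so rows that do not move let the fingers close. It gives the time, the measured TCP pose, the force and the opening at its end, in the units of the state.
- r.get_state(): the state, without advancing time (a new reading comes with each control period).
- r.snapshot(name): name is "scene" or "side" or "wrist"; returns a dict with "img" (480x640x3 uint8, red, green, blue), "fx", "fy", "cx", "cy" (pixels), "origin" and "rotation" of the camera in the world; the wrist camera has in their place "T_tool_cam" (4x4, takes a point from camera to tool coordinates, whose origin is the TCP and whose axes are the flange's). Camera axes: x right, y up, looking along -z (the intrinsics and any distortion apply to the point x, -y, -z); pixel columns grow to the right and rows downward; lengths in m; the calibration is good to about 2 mm. The wrist camera is an equidistant fisheye: a pixel r from the principal point sees the ray r / f radians off the axis. A picture is of the moment at which its call begins: read the wrist's pose just before it. There is no depth.
- r.finish_job(): hands the job in, once; it reports no verdict.
Trained networks look in the newest picture that a camera, given by its name, has taken for a name from the list of things; names that differ only in an ending like _2 or _b are one class to them, and where a whole thing is asked for, a point or a joint stands for the part that bears it (a point fixed in the world has none). Each returns a list of dicts, best first, with "confidence" (0 to 1); they miss things now and then, are a little off and sometimes report something else, mostly with a low value. They report only what shows in the picture. A call takes as long as a camera call. They do not tell look-alikes from the thing itself.
- r.spot_in(label, camera): "rect" ([left, top, right, bottom] in pixels, round what is visible of it).
- r.spot_point(label, camera): "location" ([row, column] in pixels: a listed point, or the origin of a listed thing).
The state is a dict: "clock": time; "q": joint angles; "qd": joint speeds; "joint_torque": joint torques, N m; "tool_pos": TCP position; "eef_rot": TCP orientation; "contact_force": force on the tool from outside, world axes, zero at the start; "moment": the same for the moment, N m; "opening": opening from 0.0 (shut) to 1.0 (fully open).
Only numpy, scipy, OpenCV 4.12 (cv2) and the standard library are available. Lean on these libraries where they do the work, as an engineer would, in place of code of your own. Each camera call takes 0.05 s, during which the arm holds its last target. There are 200 camera calls.

### The job

Mark out the new stall plank for its cross batten: draw the tape measure's blade out along the plank, catch its end hook over the plank's far end and ease it off, so that the blade stays out, taut, by itself and never flies back. Then lay the try square flat with its wooden stock close up against the plank's free long edge (the one opposite the fence), its steel blade across the plank, and the blade's outer edge in line with the middle of the broad black mark on the tape; let go of everything. Keep the plank in the corner of its stop and fence, and leave the other things where they are.

Things in the scene. Friction and masses are not known exactly. Their poses are not given: they have to be found in the camera images.
- station: Wooden marking-out fixture fixed to the bench. x = direction in which the tape is pulled, z up; origin on the bench, mid-way under the plank's place. End stop 12 mm high at x = -150 mm; fence 10 mm high along y = +80 mm, x -140 to +80 mm. Behind the stop a black tape measure: round case 38 mm wide, top 85 mm above the bench, centre x = -247, y = +45 mm, front of its mouth x = -197 mm.
- plank: Loose plain wooden plank 300 x 160 x 12 mm, lying flat with one end at the stop and one long edge at the fence. Origin: centre of its underside; x along its length in the pull direction, y across towards the fence, z up. Far end at x = +150 mm, free long edge at y = -80 mm.
- plank_end (a point): Point on the top edge of the plank's far end, on the line of the tape (axes as the plank's).
- tape_end: End leaf of the tape's sprung white blade (25 mm wide, 2 mm thick) with its hook; origin 63 mm behind the hook, in the blade's mid-plane. The blade pulls back with 3 to 5 N all the way, can be drawn out 400 mm, runs only along the station's x, and tips a little up and down about the pivot in the case, 24 mm above the bench: its end sinks under its own weight and can be lifted.
- tape_tab (a point): Where to take the tape: upper tab of its steel end hook, 7 mm above the blade's mid-plane. The hook is an upright plate 25 mm wide (y), 3 mm thick (x), reaching 12 mm above and 8 mm below the blade. Axes: x along the pull, y across, z up. Retracted, it stands 13 mm before the mouth, 34 mm short of the plank's near end, its foot about 1 mm above the plank's top level.
- tape_hook (a point): Middle of the inner face of the hook's lower lip, the face that bears on the plank's end; 4 mm below the blade's underside. Axes as tape_tab.
- tape_mark (a point): Middle of the broad black mark (5 mm wide, right across the blade's top), 120 mm behind the hook's inner face; other ticks on the blade are thin, 10 mm apart. Its pose is true only once the blade is out more than 130 mm (before that it is hidden in the case). Axes as tape_tab.
- square: Try square lying flat, 0.2 to 0.4 kg. Wooden stock 112 (x) x 25 (y) x 28 mm high, origin at the middle of its underside, z up. A steel blade (38 mm wide, 3 mm thick, underside 12.7 mm up) leaves its brass face in +y, 100 mm long, at the stock's -x end: outer edge at x = -56 mm. Set properly, its x, y lie along the plank's x, y; the stock stands on the bench, 16 mm proud of the plank's top.
- square_edge (a point): Point on the outer edge of the square's blade, at mid-length of its visible part, on its underside (axes as the square's).
- square_face (a point): Middle of the stock's brass face, which goes against the plank's edge (axes as the square's).
- lamp0: Clay lamp, 52 mm across, 21 mm high, bystander.
- lamp1: Clay lamp, 52 mm across, 21 mm high, bystander.
- lamp2: Clay lamp, 52 mm across, 21 mm high, bystander.
- hammer: Hammer lying behind the fence, 270 mm long, bystander; origin near its middle.
- screwdriver: Screwdriver lying down, bystander.
- nail_tin: Open tin, 72 mm across, 70 mm high, bystander.
- oil: Amber oil bottle 66 mm across, 190 mm high, bystander.
There are look-alikes about, which are no part of the job. What is shaped like the square but orange or purple is not meant.

How it is judged:
By the outcome, as a careful person would: the job done as asked, in the order asked, and still so for the second after the job is handed in, with the robot touching nothing.
It also fails if it takes over 56 s, if anything falls off the work surface, if the arm or the gripper's body presses on something with over 40 N, if the wrist force passes 120 N, or if a joint passes its speed limit or range.

## Working session

There is one attempt and no reset: what is moved stays moved. The work goes in short steps, Python scripts to look and compute and a shell command to move; the robot and the scene stay as the last step left them, time stands still between calls to the robot, and variables do not carry over. Pictures are saved under pics/ and viewed, about 8 in all and at most 12, crops included, and the job is handed in when it is done.

```bash
mkdir -p pics; cat > h.py <<'E'
import numpy as np, cv2
from scipy.spatial.transform import Rotation as R
from plant import r
def snap(cam,name=None):
    s=r.get_state(); d=r.snapshot(cam)
    if cam=="wrist":
        T=np.eye(4);T[:3,:3]=R.from_quat(s["eef_rot"]).as_matrix();T[:3,3]=s["tool_pos"]
        M=T@np.array(d["T_tool_cam"]); d["o"]=M[:3,3]; d["R"]=M[:3,:3]
    else: d["o"]=np.array(d["origin"]); d["R"]=np.array(d["rotation"])
    d["cam"]=cam
    if name: cv2.imwrite("pics/"+name+".png",np.ascontiguousarray(d["img"][:,:,::-1]))
    return d
def ray(d,row,col):
    x=(col-d["cx"])/d["fx"]; y=(row-d["cy"])/d["fy"]
    if d["cam"]=="wrist":
        t=np.hypot(x,y); k=np.sin(t)/max(t,1e-9); v=np.array([x*k,-y*k,-np.cos(t)])
    else: v=np.array([x,-y,-1.])
    v=d["R"]@v; return v/np.linalg.norm(v)
def onz(d,row,col,z):
    v=ray(d,row,col); return d["o"]+v*(z-d["o"][2])/v[2]
def tri(obs):
    A=np.zeros((3,3));b=np.zeros(3);L=[]
    for d,row,col in obs:
        v=ray(d,row,col);P=np.eye(3)-np.outer(v,v);A+=P;b+=P@d["o"];L.append((d["o"],P))
    x=np.linalg.solve(A,b); return x,[round(1000*np.linalg.norm(P@(x-o)),1) for o,P in L]
def proj(d,p):
    c=d["R"].T@(np.array(p)-d["o"]); x,y,z=c[0],-c[1],-c[2]
    if d["cam"]=="wrist":
        q=np.hypot(x,y);t=np.arctan2(q,z);x,y=x/q*t,y/q*t
    else: x,y=x/z,y/z
    return np.array([d["cy"]+d["fy"]*y,d["cx"]+d["fx"]*x])
E
python3 - <<'E'
from h import *
np.set_printoptions(precision=4,suppress=True)
s=r.get_state();print(s["clock"],s["tool_pos"],s["eef_rot"],s["opening"],R.from_quat(s["eef_rot"]).as_matrix())
D={c:snap(c,c+"0") for c in("scene","side","wrist")}
for c,d in D.items():
    print(c,d["o"],d["fx"],d["cx"],d["cy"],-d["R"][:,2])
    for l in("plank","plank_end","tape_tab","tape_hook","station","square","square_edge","square_face"):
        for m in r.spot_point(l,c)[:3]: print("  ",l,np.round(m["location"]),round(m["confidence"],2))
im=np.hstack([D["scene"]["img"],D["side"]["img"]])
E
```

```text
0.0 [ 0.2314 -0.5799  0.2035] [ 0.982   0.1888 -0.0002 -0.0009] 1.0008123764767856 [[ 0.9287  0.3708 -0.0008]
 [ 0.3708 -0.9287  0.0016]
 [-0.0001 -0.0018 -1.    ]]Traceback (most recent call last):
  File "<stdin>", line 6, in <module>
IndexError: too many indices for array: array is 1-dimensional, but 2 were indexed
```

View pics/scene0.png

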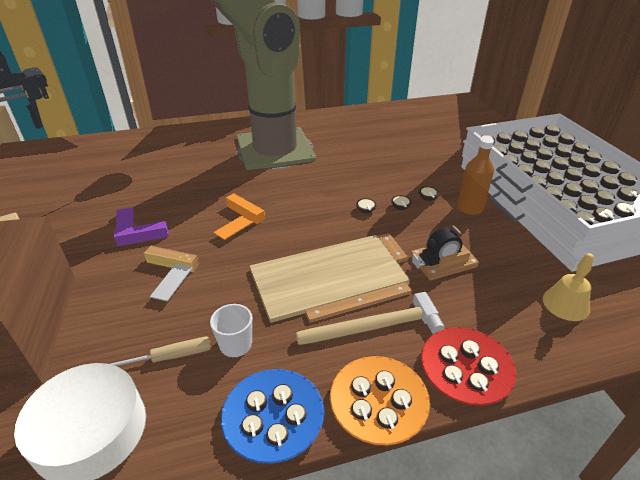

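View pics/side0.png

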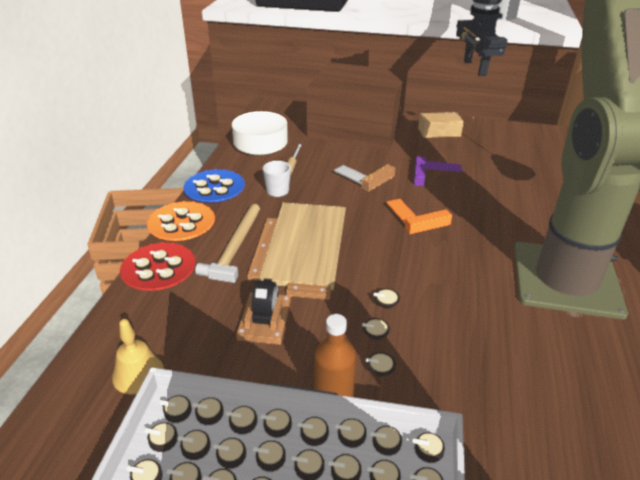

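Both pictures show the tape (scene 440,245), the plank (330,275), the fence on the side away from the robot, and the real square at scene (172,265). The pull runs to the image left, roughly world -y. The camera rotation must be a quaternion, so I'll fix that.

```bash
python3 - <<'E'
s=open('h.py').read()
s=s.replace('d["R"]=np.array(d["rotation"])','q=np.array(d["rotation"]);d["R"]=q if q.ndim==2 else R.from_quat(q).as_matrix() if q.size==4 else R.from_rotvec(q).as_matrix()')
open('h.py','w').write(s)
E
python3 - <<'E'
from h import *
np.set_printoptions(precision=4,suppress=True)
D={c:snap(c,c+"1") for c in("scene","side","wrist")}
print(D["scene"]["rotation"])
P={}
L=("plank","plank_end","tape_tab","tape_hook","station","square","square_edge","square_face","lamp0","oil","nail_tin","screwdriver")
for c,d in D.items():
    print(c,d["o"],d["fx"],d["cx"],d["cy"],-d["R"][:,2])
    for l in L:
        ms=r.spot_point(l,c)[:3]; P[c,l]=ms
        print("  ",l,[(np.round(m["location"]).astype(int).tolist(),round(m["confidence"],2)) for m in ms])
for l in L:
    for a in P["scene",l]:
        for b in P["side",l]:
            x,e=tri([(D["scene"],*a["location"]),(D["side"],*b["location"])])
            if max(e)<6: print(l,x,e)
E
```

```text
[0.3416 0.2512 0.5469 0.7219]
scene [ 1.2636 -0.1997  0.6906] 468.12631107550044 328.72896081812587 242.5747976995031 [-0.7364  0.2184 -0.6404]
   plank [([274, 327], 0.92)]
   plank_end [([308, 265], 0.98)]
   tape_tab [([258, 419], 0.44), ([209, 367], 0.21)]
   tape_hook [([264, 416], 0.41)]
   station []
   square [([212, 245], 0.67), ([264, 174], 0.63), ([237, 144], 0.63)]
   square_edge [([284, 176], 0.97), ([223, 117], 0.71), ([228, 242], 0.64)]
   square_face [([229, 141], 0.87), ([211, 245], 0.82), ([262, 167], 0.75)]
   lamp0 [([209, 367], 0.58), ([202, 403], 0.56), ([266, 169], 0.54)]
   oil [([204, 469], 0.74)]
   nail_tin [([343, 234], 0.9)]
   screwdriver [([358, 150], 0.76), ([329, 369], 0.59), ([307, 264], 0.49)]
side [0.3321 1.0186 0.7979] 565.2988009952184 317.2912523959688 239.86376916061602 [ 0.1667 -0.7824 -0.6   ]
   plank [([241, 304], 0.97)]
   plank_end [([204, 297], 0.8)]
   tape_tab [([332, 374], 0.27)]
   tape_hook [([245, 239], 0.7)]
   station []
   square [([182, 378], 0.76), ([227, 426], 0.6), ([178, 418], 0.6)]
   square_edge [([162, 443], 0.87), ([179
[... 1435 characters left out ...]
)]
square_edge [ 0.3885 -0.1504  0.0197] [np.float64(0.3), np.float64(0.3)]
square_face [ 0.3302 -0.3748  0.0171] [np.float64(0.4), np.float64(0.4)]
square_face [ 0.3177 -0.1365  0.0197] [np.float64(4.7), np.float64(4.7)]
square_face [ 0.3112 -0.3406 -0.11  ] [np.float64(2.1), np.float64(2.1)]
square_face [ 0.4604 -0.3194  0.018 ] [np.float64(0.5), np.float64(0.5)]
lamp0 [0.3731 0.1639 0.0043] [np.float64(0.6), np.float64(0.6)]
lamp0 [0.3769 0.2587 0.0107] [np.float64(0.4), np.float64(0.4)]
oil [0.4281 0.4203 0.007 ] [np.float64(3.2), np.float64(3.2)]
nail_tin [ 0.703  -0.21    0.0031] [np.float64(0.0), np.float64(0.0)]
screwdriver [ 0.6999 -0.3544  0.0067] [np.float64(0.5), np.float64(0.5)]
```

View pics/wrist1.png

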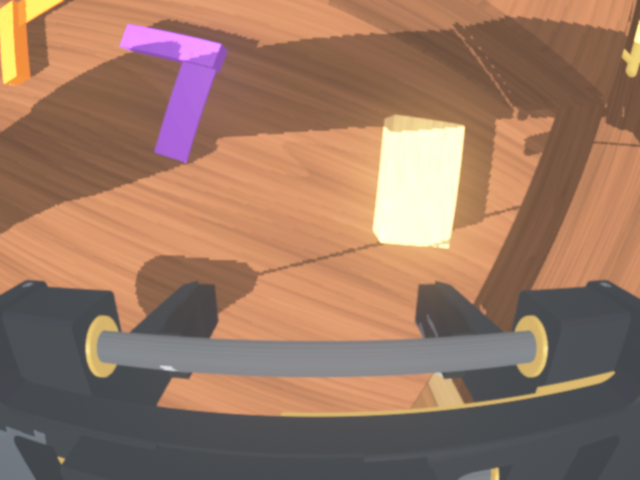

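```bash
cat >> h.py <<'E'
def togo(p,yaw):
    """rows needed: twist to make tool y point at yaw(deg, mod 180), then shift in the turned tool axes"""
    s=r.get_state();M=R.from_quat(s["eef_rot"]).as_matrix()
    cur=np.degrees(np.arctan2(M[1,1],M[0,1])); d=(yaw-cur+90)%180-90
    M2=R.from_euler('z',d,degrees=True).as_matrix()@M
    print("clock",round(s["clock"],2),"tw",round(-d/6,2),"tr(40mm)",np.round(M2.T@(np.array(p)-s["tool_pos"])/.04,2))
E
python3 -m jog '[{"translation":[0,0,0],"twist":-1,"claw":60},{"translation":[0,0,0],"twist":-1,"claw":60},{"translation":[0,0,0],"twist":-1,"claw":60},{"translation":[0,0,0],"twist":-1,"claw":60},{"translation":[0,0,0],"twist":-1,"claw":60},{"translation":[0,0,0],"twist":-1,"claw":60},{"translation":[0,0,0],"twist":-1,"claw":60},{"translation":[0,0,0],"twist":-1,"claw":60},{"translation":[0,0,0],"twist":-1,"claw":60},{"translation":[0,0,0],"twist":-1,"claw":60},{"translation":[0,0,0],"twist":-1,"claw":60},{"translation":[0,0,0],"twist":-1,"claw":60},{"translation":[0,0,0],"twist":-0.1,"claw":60},{"translation":[0,0,0],"twist":0,"claw":60}]' 20
python3 -c "
from h import *
togo([.592,.092,.15],4.5)"
```

```text
clock: 3.27
tool_pos: [0.2315, -0.5805, 0.2042]
eef_rot: [0.681, 0.733, 0.0, -0.0]
contact_force: [-0.5, 0.3, 0.7]
opening: 0.599
clock 3.27 tw -0.05 tr(40mm) [16.05 10.3   1.36]
```

```bash
python3 -m jog '[{"translation":[0.8,0.51,0],"twist":0,"claw":60},{"translation":[0.8,0.51,0],"twist":0,"claw":60},{"translation":[0.8,0.51,0],"twist":0,"claw":60},{"translation":[0.8,0.51,0],"twist":0,"claw":60},{"translation":[0.8,0.51,0],"twist":0,"claw":60},{"translation":[0.8,0.51,0],"twist":0,"claw":60},{"translation":[0.8,0.51,0],"twist":0,"claw":60},{"translation":[0.8,0.51,0],"twist":0,"claw":60},{"translation":[0.8,0.51,0],"twist":0,"claw":60},{"translation":[0.8,0.51,0],"twist":0,"claw":60},{"translation":[0.8,0.51,0],"twist":0,"claw":60},{"translation":[0.8,0.51,0.1],"twist":0,"claw":60},{"translation":[0.8,0.51,0.1],"twist":0,"claw":60},{"translation":[0.8,0.51,0.1],"twist":0,"claw":60},{"translation":[0.8,0.51,0.2],"twist":0,"claw":60},{"translation":[0.8,0.51,0.2],"twist":0,"claw":60},{"translation":[0.8,0.51,0.2],"twist":0,"claw":60},{"translation":[0.8,0.51,0.2],"twist":0,"claw":60},{"translation":[0.8,0.51,0.2],"twist":0,"claw":60},{"translation":[0.8,0.51,0],"twist":0,"claw":60}]'
python3 -m jog '[{"translation":[0,0,0],"twist":0,"claw":60},{"translation":[0,0,0],"twist":0,"claw":60}]'
python3 - <<'E'
from h import *
np.set_printoptions(precision=4,suppress=True)
d=snap("wrist","w2"); togo([.592,.092,.15],4.5)
for l,z in(("tape_tab",.029),("tape_hook",.016),("plank",0),("tape_end",.021)):
    for m in r.spot_point(l,"wrist")[:2]: print(l,m["location"],m["confidence"],onz(d,*m["location"],z))
E
```

```text
clock: 4.93
tool_pos: [0.5896, 0.0902, 0.1509]
eef_rot: [0.681, 0.733, -0.001, -0.0]
contact_force: [0.8, -1.0, 0.2]
opening: 0.596
clock: 5.1
tool_pos: [0.5904, 0.0922, 0.1523]
eef_rot: [0.679, 0.734, 0.001, -0.0]
contact_force: [0.3, -0.2, -0.7]
opening: 0.602
clock 5.15 tw -0.03 tr(40mm) [0.06 0.06 0.05]
tape_tab [111.3, 345.5] 0.95 [0.6063 0.1884 0.029 ]
tape_hook [108.3, 341.4] 0.55 [0.6035 0.1919 0.016 ]
plank [306.4, 296.3] 0.92 [0.5776 0.0036 0.    ]
```

View pics/w2.png

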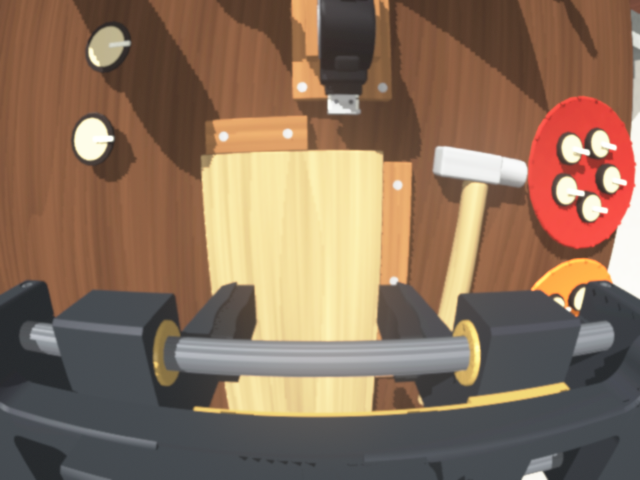

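The hook tab shows at (row 111, col 344), in front of the black case mouth. The plank's near corners are at about (152,203) and (150,383). The hammer is clear on the right.

```bash
python3 - <<'E'
from h import *
np.set_printoptions(precision=4,suppress=True)
d=snap("wrist")
import cv2
a=onz(d,153,203,.012);b=onz(d,150,383,.012);print(a,b,np.linalg.norm(b-a),np.degrees(np.arctan2(*(b-a)[[1,0]])))
q=(b-a)/np.linalg.norm(b-a);p=np.array([q[1],-q[0],0])
c=(a+b)/2+.15*p;print("centre",c)
for h in(.026,.029,.032):
  t=onz(d,111,344,h);print("tab station xy",(t-c)@p,(t-c)@q)
t=onz(d,111,344,.029);
g=t+.006*p;g[2]=.075;print(g);togo(g,np.degrees(np.arctan2(q[1],q[0])))
E
```

```text
[0.4852 0.1411 0.012 ] [0.642  0.1536 0.012 ] 0.15728847904168058 4.580706736392969
centre [ 0.5756 -0.0022  0.012 ]
tab station xy -0.1819993657373496 0.04383936631988626
tab station xy -0.18172936616015736 0.04361950362505533
tab station xy -0.18145936658296516 0.043399640930224394
[0.605  0.1765 0.075 ]
clock 5.4 tw -0.06 tr(40mm) [2.2  0.56 1.93]
```

```bash
python3 -m jog '[{"translation":[0.6,0.14,0.4],"twist":-0.06,"claw":55},{"translation":[0.6,0.14,0.4],"twist":0,"claw":55},{"translation":[0.5,0.14,0.4],"twist":0,"claw":55},{"translation":[0.5,0.14,0.4],"twist":0,"claw":55},{"translation":[0,0,0.33],"twist":0,"claw":55},{"translation":[0,0,0],"twist":0,"claw":55},{"translation":[0,0,0],"twist":0,"claw":55}]'
python3 - <<'E'
from h import *
np.set_printoptions(precision=4,suppress=True)
d=snap("wrist","w3"); 
for l,z in(("tape_tab",.029),("tape_hook",.016)):
    for m in r.spot_point(l,"wrist")[:2]: print(l,m["location"],m["confidence"],onz(d,*m["location"],z))
s=r.get_state();print(s["tool_pos"],R.from_quat(s["eef_rot"]).as_matrix()[:,1])
E
```

```text
clock: 5.98
tool_pos: [0.6046, 0.1758, 0.0745]
eef_rot: [0.678, 0.735, -0.001, 0.0]
contact_force: [0.3, -1.4, -0.5]
opening: 0.552
tape_tab [230.2, 318.1] 0.85 [0.6043 0.1897 0.029 ]
tape_hook [222.6, 315.9] 0.94 [0.6027 0.1916 0.016 ]
tape_hook [133.1, 51.2] 0.53 [0.3954 0.2479 0.016 ]
[0.606  0.1763 0.0761] [0.9968 0.0798 0.0015]
```

View pics/w3.png

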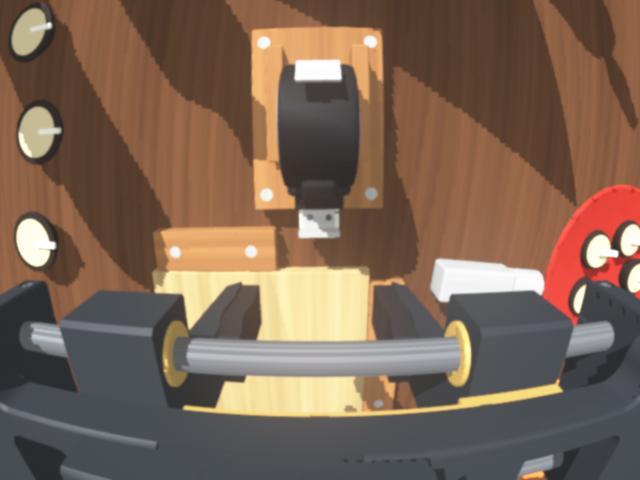

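```bash
python3 - <<'E'
from h import *
np.set_printoptions(precision=4,suppress=True)
d=snap("wrist"); 
d2=dict(d); M=R.from_quat([.679,.734,.001,0]).as_matrix()
s=r.get_state();M1=R.from_quat(s["eef_rot"]).as_matrix()
off=M1.T@(d["o"]-s["tool_pos"])
d2["o"]=M@off+np.array([.5904,.0922,.1523]);d2["R"]=M@M1.T@d["R"]
print(tri([(d,230.2,318.1),(d2,111.3,345.5)]),tri([(d,237,319),(d2,113.5,344)]), s["tool_pos"])
for c in("scene","side"):
    e=snap(c)
    for m in r.spot_point("tape_tab",c)[:1]: print(c,m, tri([(d,230.2,318.1),(e,*m["location"])]))
E
```

```text
(array([0.6064, 0.1886, 0.0233]), [np.float64(0.4), np.float64(0.4)]) (array([0.606 , 0.1859, 0.0297]), [np.float64(0.7), np.float64(0.7)]) [0.6059 0.1767 0.0762]
scene {'location': [255.1, 416.1], 'confidence': 0.49} (array([0.6043, 0.1906, 0.039 ]), [np.float64(2.1), np.float64(2.1)])
```

```bash
python3 -m jog '[{"translation":[0.08,0,0.4],"twist":0,"claw":55},{"translation":[0.08,0,0.4],"twist":0,"claw":55},{"translation":[0,0,0.4],"twist":0,"claw":55},{"translation":[0,0,0.15],"twist":0,"claw":55},{"translation":[0,0,0],"twist":0,"claw":55},{"translation":[0,0,0],"twist":0,"claw":20},{"translation":[0,0,0],"twist":0,"claw":15},{"translation":[0,0,0],"twist":0,"claw":15},{"translation":[0,0,0],"twist":0,"claw":15},{"translation":[0,0,0],"twist":0,"claw":15},{"translation":[0,0,0],"twist":0,"claw":15},{"translation":[0,0,0],"twist":0,"claw":15}]' 40
```

```text
clock: 7.38
tool_pos: [0.6047, 0.1846, 0.0213]
eef_rot: [0.677, 0.736, 0.0, 0.0]
contact_force: [-0.9, -0.0, 0.2]
opening: 0.151
```

```bash
python3 - <<'E'
from h import *
d=snap("wrist"); e=snap("side"); f=snap("scene")
a=d["img"][150:390,200:440]; 
b=e["img"][250:350,200:320]; g=f["img"][210:310,370:490]
o=np.hstack([cv2.resize(x,(400,400),interpolation=cv2.INTER_CUBIC) if x is a else cv2.resize(x,(400,333),interpolation=cv2.INTER_CUBIC) for x in[a]])
o2=np.vstack([cv2.resize(x,(360,300),interpolation=cv2.INTER_CUBIC) for x in(b,g)])
o=np.vstack([o,np.zeros((200,400,3),np.uint8)])
cv2.imwrite("pics/c4.png",np.hstack([o,o2])[:,:,::-1])
E
```

```text
(no output)
```

View pics/c4.png

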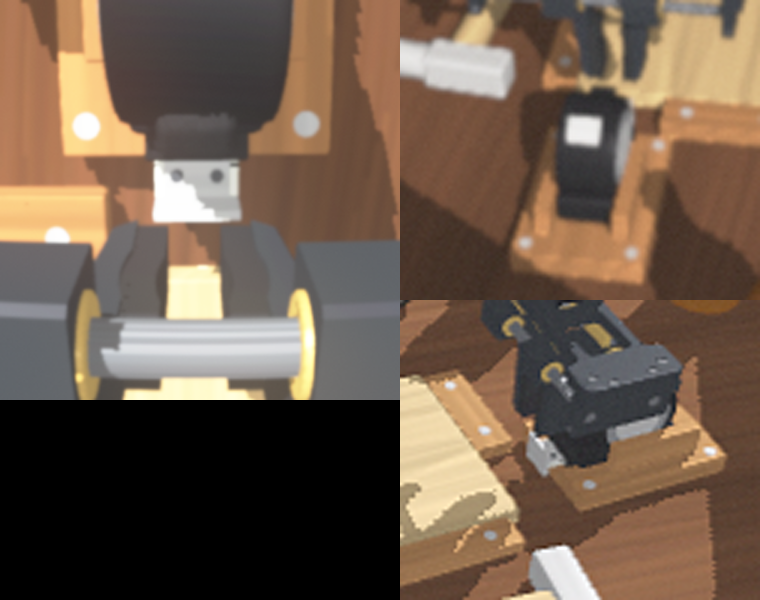

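The wrist crop shows the shut fingers standing just in front of the hook, whose lower edge is near row 283. I closed a few mm too far ahead in the pull direction.

```bash
python3 - <<'E'
from h import *
np.set_printoptions(precision=4,suppress=True)
d=snap("wrist");s=r.get_state();M=R.from_quat(s["eef_rot"]).as_matrix()
T=M.T
for row in(246,276,283):
  for z in(.033,.029,.021,.013): print(row,z,(T@(onz(d,row,318,z)-s["tool_pos"]))*1000)
for x in(-.009,0,.009): print("tip",x,proj(d,np.array(s["tool_pos"])+M@np.array([x,.007,0])))
m=r.spot_point("tape_tab","wrist")[:1];print(m)
E
```

```text
246 0.033 [ 19.7871   0.6171 -11.8907]
246 0.029 [18.6706  0.6358 -7.8906]
246 0.021 [16.4376  0.6731  0.1096]
246 0.013 [14.2045  0.7105  8.1098]
276 0.033 [  4.7767   0.6459 -11.8894]
276 0.029 [ 3.3033  0.6653 -7.8893]
276 0.021 [0.3565 0.704  0.1109]
276 0.013 [-2.5903  0.7427  8.1112]
283 0.033 [  1.1521   0.6534 -11.8891]
283 0.029 [-0.4074  0.6729 -7.889 ]
283 0.021 [-3.5266  0.712   0.1113]
283 0.013 [-6.6457  0.7511  8.1115]
tip -0.009 [292.7621 329.9669]
tip 0 [276.7136 330.1901]
tip 0.009 [260.1353 330.4017]
[]
```

```bash
python3 -m jog '[{"translation":[0,0,0],"twist":0,"claw":55},{"translation":[0,0,0],"twist":0,"claw":55},{"translation":[0,0,0],"twist":0,"claw":55},{"translation":[0,0,0],"twist":0,"claw":55},{"translation":[0.1,0,0],"twist":0,"claw":55},{"translation":[0.1,0,0],"twist":0,"claw":55},{"translation":[0,0,0],"twist":0,"claw":20},{"translation":[0,0,0],"twist":0,"claw":15},{"translation":[0,0,0],"twist":0,"claw":15},{"translation":[0,0,0],"twist":0,"claw":15},{"translation":[0,0,0],"twist":0,"claw":15},{"translation":[0,0,0],"twist":0,"claw":15},{"translation":[0,0,0],"twist":0,"claw":15}]' 40
python3 - <<'E'
from h import *
d=snap("wrist"); a=d["img"][180:330,220:420]; cv2.imwrite("pics/c5.png",cv2.resize(a,(800,600),interpolation=cv2.INTER_CUBIC)[:,:,::-1])
E
```

```text
clock: 8.72
tool_pos: [0.604, 0.1924, 0.0211]
eef_rot: [0.677, 0.736, -0.0, 0.0]
contact_force: [0.7, -1.2, 0.1]
opening: 0.152
```

View pics/c5.png

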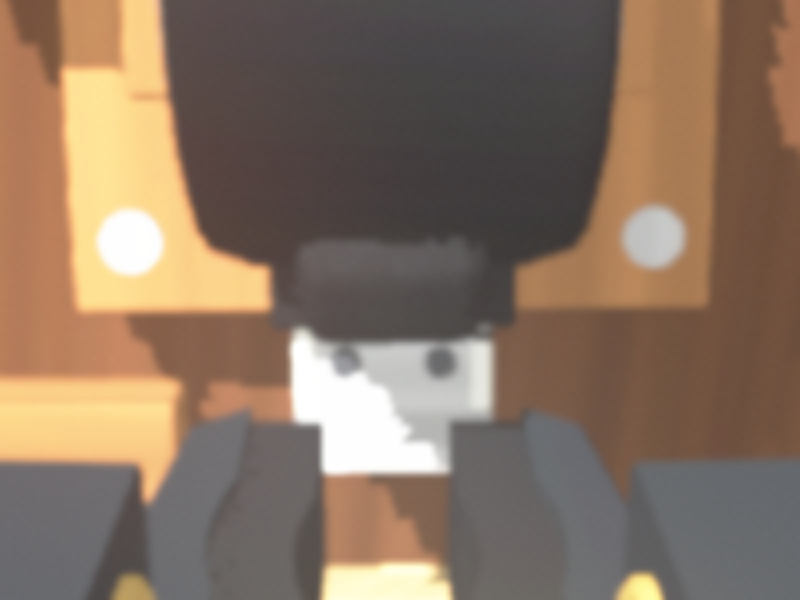

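```bash
python3 - <<'E'
from h import *
np.set_printoptions(precision=1,suppress=True)
e=snap("side"); f=snap("scene");s=r.get_state();M=R.from_quat(s["eef_rot"]).as_matrix()
for d in(e,f):
  im=d["img"]=np.ascontiguousarray(d["img"])
  for z in(0,-.03):
    p=proj(d,np.array(s["tool_pos"])+M@np.array([0,0,z]));print(d["cam"],z,p)
b=e["img"][180:330,210:350]; g=f["img"][170:320,370:510]
cv2.imwrite("pics/c6.png",np.hstack([cv2.resize(x,(400,428),interpolation=cv2.INTER_CUBIC) for x in(b,g)])[:,:,::-1])
E
```

```text
side 0 [289.6 271.1]
side -0.03 [278.5 270.5]
scene 0 [261.5 416.6]
scene -0.03 [250.9 418.5]
```

View pics/c6.png

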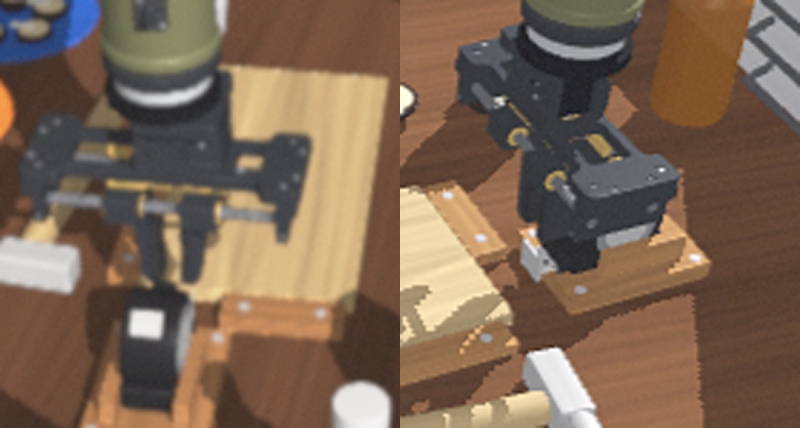

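The side and scene crops agree: the fingertips end at about row 279 (side) and row 250 (scene). That puts the real tips roughly 29 mm above the reported TCP, so they closed above the hook. I'll open, shift forward 5 mm and go 28 mm lower.

```bash
python3 -m jog '[{"translation":[0,0,0],"twist":0,"claw":55},{"translation":[0,0,0],"twist":0,"claw":55},{"translation":[0,0,0],"twist":0,"claw":55},{"translation":[-0.12,0,0],"twist":0,"claw":55},{"translation":[0,0,0.2],"twist":0,"claw":55},{"translation":[0,0,0.2],"twist":0,"claw":55},{"translation":[0,0,0.2],"twist":0,"claw":55},{"translation":[0,0,0.1],"twist":0,"claw":55},{"translation":[0,0,0],"twist":0,"claw":55},{"translation":[0,0,0],"twist":0,"claw":20},{"translation":[0,0,0],"twist":0,"claw":15},{"translation":[0,0,0],"twist":0,"claw":15},{"translation":[0,0,0],"twist":0,"claw":15},{"translation":[0,0,0],"twist":0,"claw":15},{"translation":[0,0,0],"twist":0,"claw":15},{"translation":[0,0,0],"twist":0,"claw":15}]' 40
```

```text
clock: 10.2
tool_pos: [0.6049, 0.1879, -0.0066]
eef_rot: [0.677, 0.736, 0.0, 0.0]
contact_force: [2.0, 0.4, -0.3]
opening: 0.242
```

```bash
python3 -m jog '[{"translation":[0,0,0],"twist":0,"claw":10},{"translation":[0,0,0],"twist":0,"claw":10},{"translation":[0,0,0],"twist":0,"claw":10}]' 40
python3 -m jog '[{"translation":[-0.2,0,0],"twist":0,"claw":10},{"translation":[-0.3,0,0],"twist":0,"claw":10},{"translation":[0,0,0],"twist":0,"claw":10},{"translation":[0,0,0],"twist":0,"claw":10}]' 40
```

```text
clock: 10.45
tool_pos: [0.6047, 0.1879, -0.0067]
eef_rot: [0.677, 0.736, 0.0, 0.0]
contact_force: [2.1, -0.6, 0.3]
opening: 0.243
clock: 10.78
tool_pos: [0.6062, 0.167, -0.007]
eef_rot: [0.678, 0.735, 0.0, -0.0]
contact_force: [1.6, 3.6, 0.3]
opening: 0.24
```

Gripped: the spring pull of 3.6 N reads on the wrist. Lifting slightly and drawing out.

```bash
python3 -m jog '[{"translation":[0,0,-0.1],"twist":0,"claw":10},{"translation":[-0.3,0,0],"twist":0,"claw":10},{"translation":[-0.5,0,0],"twist":0,"claw":10},{"translation":[-0.5,0,0],"twist":0,"claw":10},{"translation":[-0.5,0,0],"twist":0,"claw":10},{"translation":[-0.5,0,0],"twist":0,"claw":10},{"translation":[-0.5,0,0],"twist":0,"claw":10},{"translation":[-0.5,0,0],"twist":0,"claw":10},{"translation":[-0.5,0,0],"twist":0,"claw":10},{"translation":[-0.5,0,0],"twist":0,"claw":10},{"translation":[-0.3,0,0],"twist":0,"claw":10},{"translation":[0,0,0],"twist":0,"claw":10}]' 40
python3 - <<'E'
from h import *
s=r.get_state();print(R.from_quat(s["eef_rot"]).as_matrix()[:,1], s["tool_pos"],s["opening"])
E
```

```text
clock: 11.78
tool_pos: [0.6206, -0.019, -0.003]
eef_rot: [0.679, 0.734, -0.001, 0.0]
contact_force: [0.2, 3.3, -1.1]
opening: 0.24
[ 0.99691417  0.07848839 -0.00130663] [ 0.6205951  -0.01897633 -0.00304897] 0.24027817079810068
```

```bash
python3 -m jog '[{"translation":[-0.5,0,0],"twist":0,"claw":10},{"translation":[-0.5,0,0],"twist":0,"claw":10},{"translation":[-0.5,0,0],"twist":0,"claw":10},{"translation":[-0.5,0,0],"twist":0,"claw":10},{"translation":[-0.5,0,0],"twist":0,"claw":10},{"translation":[-0.5,0,0],"twist":0,"claw":10},{"translation":[-0.4,0,0],"twist":0,"claw":10},{"translation":[0,0,0],"twist":0,"claw":10},{"translation":[0,0,0],"twist":0,"claw":10}]' 40
python3 - <<'E'
from h import *
np.set_printoptions(precision=4,suppress=True)
d=snap("wrist","w7");e=snap("scene","s7");f=snap("side","d7")
for c,D in(("wrist",d),("scene",e),("side",f)):
  for l,z in(("plank_end",.012),("tape_tab",.03),("tape_hook",.015),("tape_mark",.02)):
    for m in r.spot_point(l,c)[:1]: print(c,l,m["location"],m["confidence"],onz(D,*m["location"],z))
s=r.get_state();print(s["tool_pos"],s["contact_force"])
a=d["img"][60:360,180:440]; b=e["img"][240:350,220:330]
cv2.imwrite("pics/c7.png",np.hstack([cv2.resize(a,(390,450)),cv2.resize(b,(400,450),interpolation=cv2.INTER_CUBIC)])[:,:,::-1])
E
```

```text
clock: 12.53
tool_pos: [0.6317, -0.149, -0.0031]
eef_rot: [0.677, 0.736, 0.0, -0.001]
contact_force: [-0.2, 5.4, -0.8]
opening: 0.245
wrist plank_end [13.8, 322.7] 0.65 [ 0.6238 -0.0217  0.012 ]
wrist tape_tab [301.0, 329.8] 0.58 [ 0.6373 -0.1476  0.03  ]
wrist tape_hook [288.8, 326.3] 0.78 [ 0.6362 -0.148   0.015 ]
wrist tape_mark [16.3, 326.3] 0.63 [ 0.6255 -0.0257  0.02  ]
scene plank_end [305.9, 265.7] 0.94 [ 0.6359 -0.1394  0.012 ]
scene tape_tab [283.4, 179.8] 0.65 [ 0.5479 -0.2945  0.03  ]
scene tape_hook [360.0, 150.5] 0.63 [ 0.7098 -0.3528  0.015 ]
scene tape_mark [283.8, 320.4] 0.95 [ 0.6133 -0.0231  0.02  ]
side plank_end [202.5, 296.9] 0.95 [ 0.6347 -0.1493  0.012 ]
side tape_tab [198.7, 295.9] 0.67 [ 0.6344 -0.1389  0.03  ]
side tape_hook [200.5, 298.5] 0.58 [ 0.6319 -0.1548  0.015 ]
side tape_mark [225.6, 288.2] 0.81 [ 0.6276 -0.0357  0.02  ]
[ 0.6323 -0.151  -0.0029] [-0.5285  3.9857 -0.93  ]
```

View pics/c7.png

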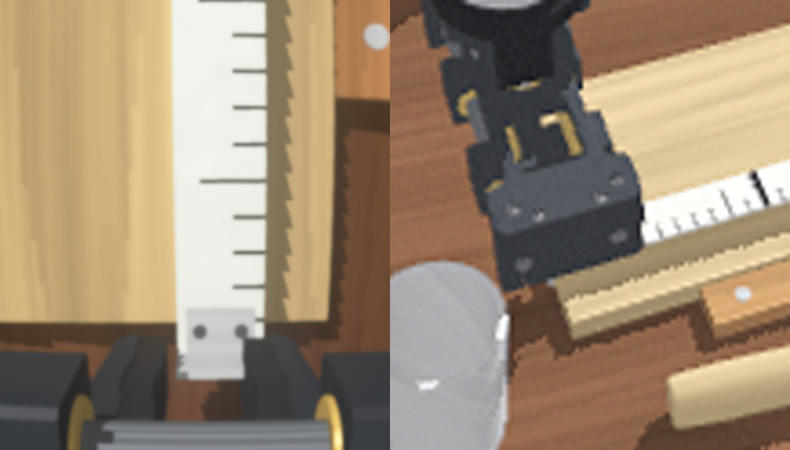

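```bash
python3 - <<'E'
from h import *
np.set_printoptions(precision=3,suppress=True)
e=snap("scene");s=r.get_state();M=R.from_quat(s["eef_rot"]).as_matrix();t=np.array(s["tool_pos"])
for z in(.05,.064,.075,.09,.11):
  print(z,t[2]+z,[proj(e,t+M@np.array([sx*.0375,.0935,-z]))[::-1] for sx in(-1,1)])
print("tin rim", [proj(e,[.703+.036*np.cos(a),-.21+.036*np.sin(a),.07])[::-1] for a in np.radians([0,90,180,270])])
E
```

```text
0.05 0.04713905033131831 [array([249.973, 335.211]), array([291.466, 323.651])]
0.064 0.061139050331318306 [array([249.182, 329.966]), array([291.148, 318.412])]
0.075 0.0721390503313183 [array([248.547, 325.761]), array([290.892, 314.215])]
0.09 0.0871390503313183 [array([247.664, 319.905]), array([290.537, 308.374])]
0.11 0.1071390503313183 [array([246.452, 311.872]), array([290.05 , 300.365])]
tin rim [array([232.112, 334.914]), array([250.346, 314.78 ]), array([227.119, 304.089]), array([208.313, 323.294])]
```

```bash
python3 -m jog '[{"translation":[-0.15,0,0],"twist":0,"claw":10},{"translation":[0,0,0],"twist":0,"claw":10},{"translation":[0,0,0.12],"twist":0,"claw":10},{"translation":[0,0,0.12],"twist":0,"claw":10},{"translation":[0,0,0],"twist":0,"claw":10}]' 40
python3 -m jog '[{"translation":[0.08,0,0],"twist":0,"claw":10},{"translation":[0.08,0,0],"twist":0,"claw":10},{"translation":[0.08,0,0],"twist":0,"claw":10},{"translation":[0,0,0],"twist":0,"claw":10}]' 40
```

```text
clock: 13.75
tool_pos: [0.6319, -0.1566, -0.0137]
eef_rot: [0.677, 0.736, -0.0, -0.001]
contact_force: [0.3, 5.2, 0.3]
opening: 0.243
clock: 14.08
tool_pos: [0.6322, -0.1456, -0.0122]
eef_rot: [0.677, 0.736, 0.001, -0.0]
contact_force: [0.4, 4.4, 0.2]
opening: 0.243
```

```bash
python3 -m jog '[{"translation":[0.05,0,0],"twist":0,"claw":10},{"translation":[0.05,0,0],"twist":0,"claw":10},{"translation":[0,0,0],"twist":0,"claw":10}]' 40
python3 - <<'E'
from h import *
d=snap("wrist","w8");s=r.get_state();print(s["tool_pos"],s["contact_force"])
cv2.imwrite("pics/c8.png",cv2.resize(d["img"][200:350,220:420],(800,600),interpolation=cv2.INTER_CUBIC)[:,:,::-1])
E
```

```text
clock: 14.33
tool_pos: [0.632, -0.1448, -0.0122]
eef_rot: [0.678, 0.735, -0.001, 0.001]
contact_force: [1.1, 1.8, -0.3]
opening: 0.245
[ 0.6320418  -0.14481443 -0.0122394 ] [ 0.88327224  0.94118025 -0.29605698]
```

View pics/c8.png

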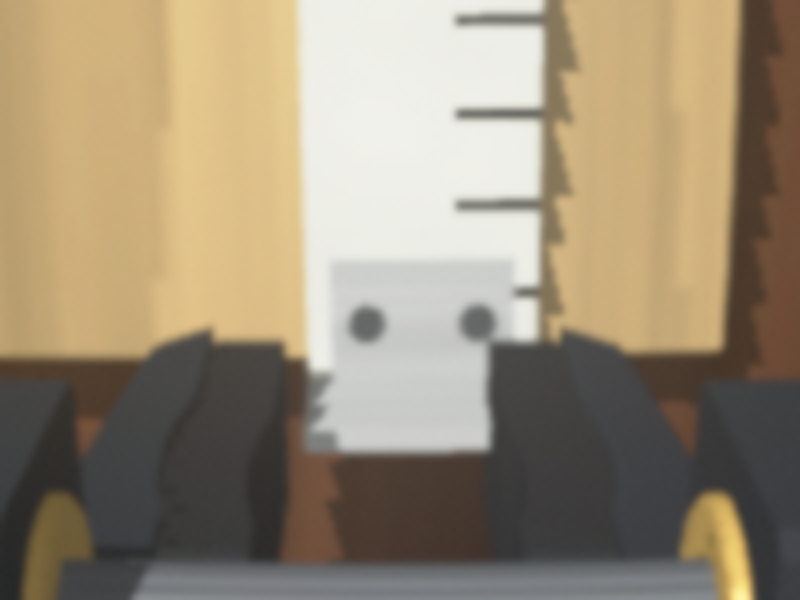

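The force fell from 4.4 to about 1 N and the motion stalled, so the hook bears on the plank's end. Lowering a touch more, then opening gently.

```bash
python3 -m jog '[{"translation":[0,0,0.05],"twist":0,"claw":15},{"translation":[0,0,0],"twist":0,"claw":22},{"translation":[0,0,0],"twist":0,"claw":24},{"translation":[0,0,0],"twist":0,"claw":26},{"translation":[0,0,0],"twist":0,"claw":28},{"translation":[0,0,0],"twist":0,"claw":31},{"translation":[0,0,0],"twist":0,"claw":35},{"translation":[0,0,0],"twist":0,"claw":42},{"translation":[0,0,0],"twist":0,"claw":50},{"translation":[0,0,0],"twist":0,"claw":50}]' 20
python3 - <<'E'
from h import *
d=snap("wrist","w9");s=r.get_state();print(s["tool_pos"],s["contact_force"])
for m in r.spot_point("tape_tab","wrist")[:1]+r.spot_point("tape_hook","wrist")[:1]: print(m)
E
```

```text
clock: 15.22
tool_pos: [0.6312, -0.1433, -0.0147]
eef_rot: [0.677, 0.736, -0.0, -0.0]
contact_force: [0.4, -0.1, -0.3]
opening: 0.497
[ 0.63135766 -0.14335778 -0.01463252] [0.37420116 0.15084262 0.42866666]
{'location': [303.7, 328.0], 'confidence': 0.59}
{'location': [291.5, 325.5], 'confidence': 0.71}
```

```bash
python3 -m jog '[{"translation":[0,0,-0.3],"twist":0,"claw":50},{"translation":[0,0,-0.8],"twist":0,"claw":50},{"translation":[0,0,-1],"twist":0,"claw":50},{"translation":[0,0,-1],"twist":0,"claw":50},{"translation":[0,0,-0.8],"twist":0,"claw":60},{"translation":[0,0,0],"twist":1,"claw":60},{"translation":[0,0,0],"twist":1,"claw":60},{"translation":[0,0,0],"twist":1,"claw":60},{"translation":[0,0,0],"twist":1,"claw":60},{"translation":[0,0,0],"twist":1,"claw":60},{"translation":[0,0,0],"twist":1,"claw":60},{"translation":[0,0,0],"twist":1,"claw":60},{"translation":[0,0,0],"twist":0,"claw":60}]'
python3 - <<'E'
from h import *
np.set_printoptions(precision=4,suppress=True)
D={c:snap(c) for c in("scene","side","wrist")}
O={}
for l,z in(("tape_tab",.02),("tape_mark",.014),("plank_end",.012),("plank",0),("square",0),("square_edge",.0127),("square_face",.014)):
  for c,d in D.items():
    for m in r.spot_point(l,c)[:3]:
        if m["confidence"]>.4: print(l,c,np.round(m["location"]),m["confidence"],onz(d,*m["location"],z)[:2])
togo([.448,-.31,.10],-37.4)
E
```

```text
clock: 16.45
tool_pos: [0.6318, -0.1431, 0.1426]
eef_rot: [0.896, 0.443, 0.0, 0.0]
contact_force: [-0.8, -1.0, -0.0]
opening: 0.605
tape_tab scene [301. 262.] 0.84 [ 0.6275 -0.1452]
tape_tab side [202. 296.] 0.73 [ 0.6342 -0.1416]
tape_tab wrist [223. 322.] 0.68 [ 0.6368 -0.1444]
tape_mark scene [287. 323.] 0.96 [ 0.6183 -0.0199]
tape_mark scene [308. 266.] 0.64 [ 0.6443 -0.14  ]
tape_mark wrist [115. 218.] 0.89 [ 0.6225 -0.0189]
plank_end scene [307. 266.] 0.85 [ 0.6383 -0.1395]
plank_end side [204. 294.] 0.63 [ 0.6402 -0.1419]
plank_end wrist [221. 322.] 0.79 [ 0.6371 -0.1449]
plank scene [275. 328.] 0.93 [0.5735 0.0044]
plank side [241. 304.] 0.86 [ 0.5825 -0.0105]
plank wrist [133. 171.] 0.63 [0.5771 0.0011]
square scene [239. 142.] 0.9 [ 0.3431 -0.3778]
square scene [263. 174.] 0.86 [ 0.4482 -0.3078]
square scene [214. 244.] 0.6 [ 0.3098 -0.1362]
square side [225. 425.] 0.93 [ 0.3106 -0.14  ]
square side [182. 376.] 0.68 [ 0.454  -0.3162]
square side [177. 418.] 0.59 [ 0.3429 -0.3699]
square_edge scene [329. 368.] 0.69 [0.7435 0.0329]
square_edge scene [283. 178.] 0.67 [ 0.5277 -0.3001]
square_edge side [212. 393.] 0.72 [ 0.3921 -0.1575]
square_edge side [162. 444.] 0.68 [ 0.2791 -0.4478]
square_edge side [176. 347.] 0.67 [ 0.533  -0.3044]
square_edge wrist [396. 330.] 0.57 [ 0.5335 -0.2969]
square_face scene [266. 169.] 0.94 [ 0.4709 -0.3162]
square_face scene [231. 143.] 0.71 [ 0.3319 -0.3714]
square_face scene [208. 245.] 0.57 [ 0.3029 -0.1313]
square_face side [179. 375.] 0.95 [ 0.4574 -0.3082]
square_face side [218. 426.] 0.86 [ 0.3112 -0.1495]
square_face side [172. 423.] 0.66 [ 0.3314 -0.3748]
clock 17.65 tw 0.02 tr(40mm) [-6.1  -1.12  1.04]
```

```bash
python3 -m jog '[{"translation":[-0.9,-0.14,0.13],"twist":0,"claw":60},{"translation":[-0.9,-0.14,0.13],"twist":0,"claw":60},{"translation":[-0.9,-0.14,0.13],"twist":0,"claw":60},{"translation":[-0.9,-0.14,0.13],"twist":0,"claw":60},{"translation":[-0.9,-0.14,0.13],"twist":0,"claw":60},{"translation":[-0.9,-0.14,0.13],"twist":0,"claw":60},{"translation":[-0.9,-0.14,0.13],"twist":0,"claw":60},{"translation":[-0.7,-0.14,0.13],"twist":0,"claw":60},{"translation":[0,0,0],"twist":0,"claw":60},{"translation":[0,0,0],"twist":0,"claw":60}]'
python3 - <<'E'
from h import *
np.set_printoptions(precision=4,suppress=True)
d=snap("wrist","w10")
for l,z in(("square",0),("square_edge",.0127),("square_face",.014)):
    for m in r.spot_point(l,"wrist")[:3]: print(l,np.round(m["location"]),m["confidence"],onz(d,*m["location"],z)[:2])
togo([.448,-.31,.10],-37.4)
E
```

```text
clock: 18.48
tool_pos: [0.4247, -0.3408, 0.0997]
eef_rot: [0.897, 0.442, -0.001, -0.0]
contact_force: [1.1, 0.5, 1.1]
opening: 0.601
square [184. 319.] 0.88 [ 0.4482 -0.3129]
square [323. 262.] 0.8 [ 0.3394 -0.3762]
square [133.  63.] 0.75 [ 0.3036 -0.1333]
square_edge [408. 254.] 0.94 [ 0.2786 -0.4362]
square_edge [ 79. 129.] 0.85 [ 0.3861 -0.153 ]
square_edge [101. 398.] 0.68 [ 0.532  -0.2972]
square_face [138.  62.] 0.95 [ 0.3086 -0.1438]
square_face [183. 336.] 0.8 [ 0.4597 -0.3183]
square_face [341. 249.] 0.55 [ 0.3257 -0.3783]
clock 18.68 tw 0.05 tr(40mm) [ 0.85 -0.03  0.01]
```

View pics/w10.png

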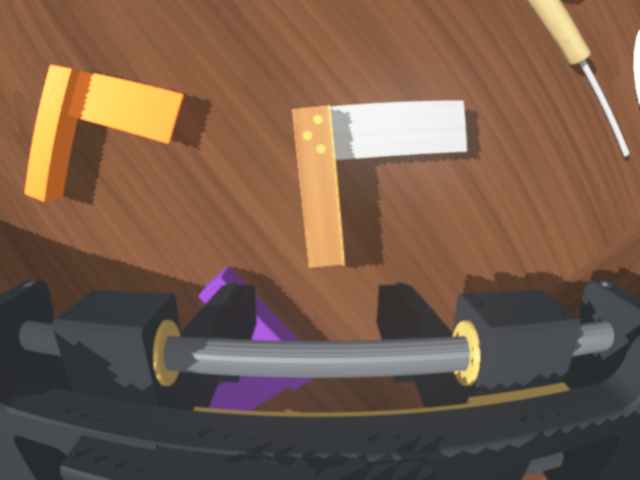

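```bash
python3 - <<'E'
from h import *
np.set_printoptions(precision=4,suppress=True)
d=snap("wrist")
def yaw(a,b): v=b-a; return np.degrees(np.arctan2(v[1],v[0])), np.linalg.norm(v)
P=[onz(d,*x,.028) for x in((108,293),(267,310),(105,330),(265,344))]
print(yaw(P[0],P[1]),yaw(P[2],P[3]),yaw(P[0],P[2]),yaw(P[1],P[3]),np.mean(P,axis=0))
B=[onz(d,*x,.0157) for x in((100,464),(103,350),(152,467),(158,350))]
print(yaw(B[1],B[0]),yaw(B[3],B[2]))
c=np.mean(P,axis=0);print(c)
yw=yaw(P[0],P[1])[0];ux=np.array([np.cos(np.radians(yw)),np.sin(np.radians(yw)),0])
g=c+.003*ux;g[2]=-.013;print(yw,g);togo(g,yw+90)
E
```

```text
(np.float64(-121.41033829181711), np.float64(0.11187499007211349)) (np.float64(-121.61238247289135), np.float64(0.11235250560868587)) (np.float64(-32.491859184450774), np.float64(0.024815178670697116)) (np.float64(-33.627420853650335), np.float64(0.02443285578428018)) [ 0.4526 -0.3096  0.028 ]
(np.float64(-32.035836093404136), np.float64(0.08577613467220005)) (np.float64(-32.005280403253956), np.float64(0.08885873540097208))
[ 0.4526 -0.3096  0.028 ]
-121.41033829181711 [ 0.451  -0.3122 -0.013 ]
clock 18.73 tw -0.95 tr(40mm) [0.84 0.15 2.83]
```

```bash
python3 -m jog '[{"translation":[0,0,0],"twist":-0.95,"claw":60},{"translation":[0.28,0.05,0],"twist":0,"claw":60},{"translation":[0.28,0.05,0.4],"twist":0,"claw":60},{"translation":[0.28,0.05,0.4],"twist":0,"claw":60},{"translation":[0,0,0.5],"twist":0,"claw":60},{"translation":[0,0,0.5],"twist":0,"claw":60},{"translation":[0,0,0.5],"twist":0,"claw":60},{"translation":[0,0,0.4],"twist":0,"claw":60},{"translation":[0,0,0.13],"twist":0,"claw":60},{"translation":[0,0,0],"twist":0,"claw":60},{"translation":[0,0,0],"twist":0,"claw":25},{"translation":[0,0,0],"twist":0,"claw":15},{"translation":[0,0,0],"twist":0,"claw":15},{"translation":[0,0,0],"twist":0,"claw":15},{"translation":[0,0,0],"twist":0,"claw":15},{"translation":[0,0,0],"twist":0,"claw":15},{"translation":[0,0,0],"twist":0,"claw":15}]' 30
```

```text
clock: 20.15
tool_pos: [0.4487, -0.3136, -0.0126]
eef_rot: [0.873, 0.488, -0.0, -0.0]
contact_force: [-1.4, 3.3, 5.5]
opening: 0.277
```

```bash
python3 -m jog '[{"translation":[0,0,-0.4],"twist":0,"claw":15},{"translation":[0,0,-0.8],"twist":0,"claw":15},{"translation":[0,0,-0.8],"twist":0,"claw":15},{"translation":[0,0,0],"twist":-1,"claw":15},{"translation":[0,0,0],"twist":-1,"claw":15},{"translation":[0,0,0],"twist":-1,"claw":15},{"translation":[0,0,0],"twist":-1,"claw":15},{"translation":[0,0,0],"twist":-1,"claw":15},{"translation":[0,0,0],"twist":-1,"claw":15},{"translation":[0,0,0],"twist":0,"claw":15}]' 30
python3 -c "
from h import *
togo([.475,-.090,.03],4.58)"
```

```text
clock: 20.98
tool_pos: [0.4486, -0.3139, 0.0664]
eef_rot: [0.679, 0.734, 0.0, -0.0]
contact_force: [-1.1, -0.4, -2.7]
opening: 0.273
clock 20.98 tw -0.01 tr(40mm) [5.53 1.11 0.91]
```

```bash
python3 -m jog '[{"translation":[0.7,0,0],"twist":0,"claw":15},{"translation":[0.7,0.2,0],"twist":0,"claw":15},{"translation":[0.7,0.2,0],"twist":0,"claw":15},{"translation":[0.7,0.2,0],"twist":0,"claw":15},{"translation":[0.7,0.2,0],"twist":0,"claw":15},{"translation":[0.7,0.2,0.2],"twist":0,"claw":15},{"translation":[0.7,0.1,0.3],"twist":0,"claw":15},{"translation":[0.63,0,0.4],"twist":0,"claw":15},{"translation":[0,0,0],"twist":0,"claw":15},{"translation":[0,0,0],"twist":0,"claw":15}]' 30
python3 - <<'E'
from h import *
np.set_printoptions(precision=4,suppress=True)
d=snap("wrist","w11");s=r.get_state();print(s["tool_pos"],R.from_quat(s["eef_rot"]).as_matrix()[:,1])
z0=s["tool_pos"][2]+.0126
for l,z in(("square_edge",.0127+z0),("tape_mark",.014),("plank_end",.012),("plank",0),("square_face",.014+z0)):
    for m in r.spot_point(l,"wrist")[:2]: print(l,np.round(m["location"]),m["confidence"],onz(d,*m["location"],z)[:2])
E
```

```text
clock: 21.82
tool_pos: [0.4757, -0.0875, 0.0302]
eef_rot: [0.678, 0.735, -0.0, -0.001]
contact_force: [-0.7, -0.4, -2.1]
opening: 0.271
[ 0.4758 -0.0897  0.0306] [ 0.9971  0.0764 -0.0009]
square_edge [172. 456.] 0.92 [ 0.5314 -0.0258]
tape_mark [185. 566.] 0.95 [ 0.6258 -0.0243]
plank_end [283. 312.] 0.29 [ 0.4739 -0.0983]
plank [126. 496.] 0.85 [0.5767 0.004 ]
square_face [295. 340.] 0.96 [ 0.4859 -0.0856]
square_face [325.  73.] 0.79 [ 0.3437 -0.1198]
```

View pics/w11.png

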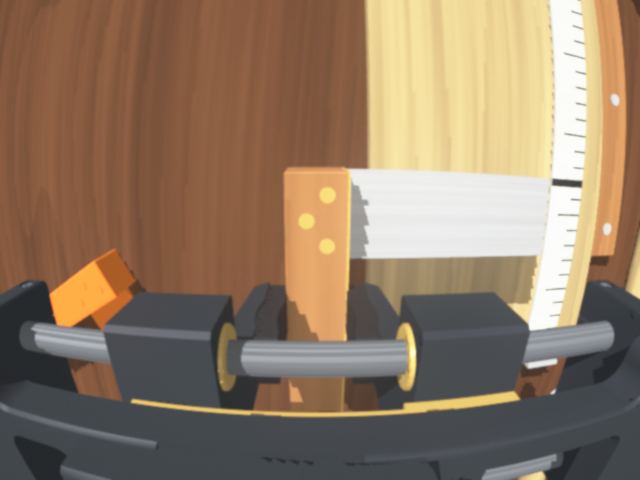

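The last picture shows the square held level. Its blade's outer edge runs from (168,350) to (178,550), the broad mark is at (183,567), and the plank's free edge is near column 366.

```bash
python3 - <<'E'
from h import *
np.set_printoptions(precision=1,suppress=True)
d=snap("wrist","w12");s=r.get_state();M=R.from_quat(s["eef_rot"]).as_matrix();t=np.array(s["tool_pos"])
g=cv2.cvtColor(np.ascontiguousarray(d["img"]),cv2.COLOR_RGB2GRAY).astype(float)
z0=t[2]+.0126
T=lambda row,col,z:(M.T@(onz(d,row,col,z)-t))*1000
for col in(556,562,568,574,579):
    c=g[172:196,col]; w=np.clip(150-c,0,None); row=172+(w*np.arange(24)).sum()/w.sum(); print("mark",col,round(row,2),T(row,col,.014))
for col in(365,400,440,480,520,540):
    c=np.diff(g[155:192,col]); k=np.argmax(c); print("edge",col,155.5+k,T(155.5+k,col,z0+.0157), T(155.5+k,col,z0+.0127))
for row in(20,50,80,110,140,160):
    c=np.diff(g[row,350:385]); k=np.argmax(c); print("plank edge",row,350.5+k,T(row,350.5+k,.012))
for row in(20,60,100,140):
    c=g[row,535:600]; k=np.argmax(np.diff(c)); print("tape left",row,535.5+k,T(row,535.5+k,.014))
for row in(185,210,240): print("face",row,T(row,349.5,z0+.028))
print(z0,t)
E
```

```text
mark 556 174.22 [ 56.9 147.   17.1]
mark 562 174.49 [ 57.1 151.9  17.1]
mark 568 174.81 [ 57.3 157.   17.1]
mark 574 175.5 [ 57.3 162.3  17.1]
mark 579 175.75 [ 57.4 166.8  17.1]
edge 365 168.5 [ 57.   19.7 -28.3] [ 56.8  20.1 -25.3]
edge 400 168.5 [ 57.3  34.4 -28.3] [ 57.2  35.1 -25.3]
edge 440 170.5 [ 57.1  52.  -28.3] [ 57.   53.  -25.3]
edge 480 172.5 [ 57.2  71.  -28.3] [ 57.   72.4 -25.3]
edge 520 175.5 [ 57.1  92.  -28.3] [ 56.9  93.8 -25.3]
edge 540 176.5 [ 57.4 103.5 -28.3] [ 57.2 105.5 -25.2]
plank edge 20 362.5 [136.6  24.6  19. ]
plank edge 50 363.5 [119.   24.9  19. ]
plank edge 80 364.5 [102.1  25.3  19. ]
plank edge 110 365.5 [85.6 25.8 19. ]
plank edge 140 365.5 [69.4 25.9 19. ]
plank edge 160 365.5 [58.6 26.1 19. ]
tape left 20 548.5 [154.4 141.7  17.1]
tape left 60 551.5 [127.8 141.9  17.1]
tape left 100 551.5 [102.2 141.2  17.1]
tape left 140 551.5 [ 77.6 141.8  17.1]
face 185 [ 51.4  12.3 -40.6]
face 210 [ 41.8  12.5 -40.6]
face 240 [ 30.   12.7 -40.6]
0.04363740940100711 [ 0.5 -0.1  0. ]
```

```bash
python3 - <<'E'
import cv2,numpy as np
for n in("w11","w12"):
    g=cv2.imread(f"pics/{n}.png",0)
    for c in(557,566,574): print(n,c,g[160:200,c])
E
```

```text
w11 557 [252 252 252 252 252 251 252 252 251 251 251 251 251 251 251 251 251 246
 214 135  85  75  74  75  83 127 207 246 251 252 252 252 252 252 252 252
 252 252 252 252]
w11 566 [252 252 252 252 252 252 252 252 252 252 252 251 251 251 251 251 251 249
 234 173 104  74  72  71  72  92 157 227 248 251 251 252 252 252 252 252
 252 252 252 252]
w11 574 [251 252 252 252 251 250 236 199 215 244 250 251 251 251 251 251 251 251
 248 226 152  87  68  67  67  72 105 183 240 250 251 251 251 252 252 252
 251 247 217 161]
w12 557 [251 251 251 251 251 251 251 251 251 246 207 129  85  76  75  75  82 124
 197 242 251 252 252 252 252 252 252 252 252 252 252 252 252 252 252 252
 252 252 252 252]
w12 566 [252 252 252 252 251 251 251 251 251 251 243 190 111  76  72  72  72  88
 152 226 248 251 251 251 252 252 252 252 252 252 252 252 252 252 252 252
 252 252 252 252]
w12 574 [191 237 250 251 251 251 251 251 251 251 250 239 175  94  70  69  68  70
  94 176 241 250 251 251 251 251 252 252 252 251 241 199 215 246 251 252
 252 252 252 252]
```

```bash
python3 -m jog '[{"translation":[0,0,0.25],"twist":0,"claw":15},{"translation":[0,0,0.3],"twist":0,"claw":15},{"translation":[0,0,0.3],"twist":0,"claw":15},{"translation":[0,0,0.18],"twist":0,"claw":15},{"translation":[0,0,0],"twist":0,"claw":15},{"translation":[0,0,0],"twist":0,"claw":15},{"translation":[0,0.12,0],"twist":0,"claw":15},{"translation":[0,0.12,0],"twist":0,"claw":15},{"translation":[0,0,0],"twist":0,"claw":15},{"translation":[0,0,0],"twist":0,"claw":15}]' 30
python3 - <<'E'
from h import *
np.set_printoptions(precision=1,suppress=True)
d=snap("wrist","w13");s=r.get_state();M=R.from_quat(s["eef_rot"]).as_matrix();t=np.array(s["tool_pos"])
g=cv2.cvtColor(np.ascontiguousarray(d["img"]),cv2.COLOR_RGB2GRAY).astype(int)
T=lambda row,col,z:(M.T@(onz(d,row,col,z)-t))*1000
for l,z in(("tape_mark",.014),("square_edge",.0127),("square_face",.014)):
    for m in r.spot_point(l,"wrist")[:1]: print(l,np.round(m["location"]),m["confidence"],T(*m["location"],z))
print(t*1000,s["contact_force"])
for row in(60,120,160): print(g[row,330:400:2])
E
```

```text
clock: 23.0
tool_pos: [0.4866, -0.0888, -0.0102]
eef_rot: [0.679, 0.734, 0.001, 0.0]
contact_force: [-0.8, 0.9, -3.6]
opening: 0.275
tape_mark [184. 594.] 0.61 [ 56.4 144.  -24. ]
square_edge [379. 131.] 0.89 [ -55.9 -104.9  -23.1]
square_face [294. 346.] 0.95 [  0.8  13.7 -24.2]
[486.2 -88.9 -10.2] [ 0.1  0.6 -1.6]
[ 98  98  98  98  96  97 101 103 102 101 101 105 146 185 211 213 212 209
 207 204 203 206 213 219 219 219 221 224 225 225 222 221 223 225 226]
[ 98  97  97 100 103 103 103 103 102 103 104 105 122 169 202 213 213 210
 207 205 204 205 209 216 218 218 220 222 225 226 226 226 225 225 226]
[ 99 101 104 107 106 105 106 106 108 109 107 107 119 163 199 214 214 211
 209 207 206 206 209 216 218 219 220 223 226 228 229 228 227 226 226]
```

```bash
python3 -m jog '[{"translation":[0,0,0.05],"twist":0,"claw":15},{"translation":[0,0.05,0],"twist":0,"claw":15},{"translation":[0,0,0],"twist":0,"claw":15},{"translation":[0,0,0],"twist":0,"claw":15}]' 30
python3 -m jog '[{"translation":[0,0.05,0],"twist":0,"claw":15},{"translation":[0,0,0],"twist":0,"claw":15},{"translation":[0,0,0],"twist":0,"claw":15}]' 30
python3 - <<'E'
from h import *
np.set_printoptions(precision=1,suppress=True)
d=snap("wrist","w14");s=r.get_state();M=R.from_quat(s["eef_rot"]).as_matrix();t=np.array(s["tool_pos"])
g=cv2.cvtColor(np.ascontiguousarray(d["img"]),cv2.COLOR_RGB2GRAY).astype(int)
T=lambda row,col,z:(M.T@(onz(d,row,col,z)-t))*1000
for row in(60,100,140,160):
    k=330+np.argmax(np.diff(g[row,330:385]))+.5; print("plank",row,k,T(row,k,.012))
for col in(400,440,480,520):
    c=np.diff(g[150:200,col]); k=np.argmax(abs(c)); print("edge",col,150.5+k,T(150.5+k,col,.0157))
for row in range(165,205,3): print(row,g[row,570:625:3])
print(t*1000,s["contact_force"])
E
```

```text
clock: 23.53
tool_pos: [0.4862, -0.0892, -0.0124]
eef_rot: [0.679, 0.734, -0.001, -0.001]
contact_force: [-3.7, -0.8, 3.8]
opening: 0.274
clock: 23.78
tool_pos: [0.4898, -0.0887, -0.0125]
eef_rot: [0.679, 0.734, 0.0, 0.0]
contact_force: [-3.8, -1.0, 2.7]
opening: 0.277
plank 60 346.5 [103.1  12.2 -24.5]
plank 100 348.5 [ 85.8  13.  -24.5]
plank 140 348.5 [ 68.9  13.1 -24.5]
plank 160 348.5 [ 60.5  13.2 -24.5]
edge 400 169.5 [ 57.2  34.4 -28.2]
edge 440 171.5 [ 57.   52.  -28.2]
edge 480 172.5 [ 57.5  71.  -28.1]
edge 520 175.5 [ 57.4  92.  -28.1]
165 [234 231 178 241 252 252 252 252 252 252 252 246 250 251 249 216 208 206
 204]
168 [234 231 190 244 252 252 252 252 252 252 250 187 177 150 160 213 208 205
 204]
171 [234 231 205 246 252 252 252 252 252 252 252 252 251 251 245 214 207 205
 204]
174 [235 231 214 248 252 252 252 252 252 251 251 251 251 251 244 213 207 205
 203]
177 [234 230 224 249 252 252 252 252 252 251 251 251 251 251 240 212 207 205
 202]
180 [234 220 213 199 219 219 234 243 245 248 250 251 251 251 234 211 206 205
 201]
183 [234 219 209  85  66  67  69  71  76  87  98 118 149 171 201 210 206 206
 201]
186 [234 226 210  78  65  64  63  62  62  60  58  58  57  57 189 209 205 206
 200]
189 [234 226 217 132 122  98  87  81  73  65  63  61  58  61 195 209 205 205
 199]
192 [233 166 234 251 251 251 250 248 245 241 233 224 206 186 207 209 205 205
 199]
195 [233 188 237 252 252 252 252 252 252 252 252 251 251 249 216 208 204 205
 202]
198 [233 203 242 252 252 252 252 252 252 252 252 252 252 247 214 207 204 206
 210]
201 [232 206 246 252 252 252 252 252 252 252 252 252 252 245 213 206 204 207
 211]
204 [232 221 249 252 252 253 253 252 252 250 241 245 247 234 212 206 204 207
 212]
[489.8 -88.7 -12.5] [-3.  -1.1  2.4]
```

```bash
cat > m.py <<'E'
from h import *
np.set_printoptions(precision=1,suppress=True)
def meas(n):
    d=snap("wrist",n);s=r.get_state();M=R.from_quat(s["eef_rot"]).as_matrix();t=np.array(s["tool_pos"])
    g=cv2.cvtColor(np.ascontiguousarray(d["img"]),cv2.COLOR_RGB2GRAY).astype(int)
    T=lambda row,col,z:(M.T@(onz(d,row,col,z)-t))*1000
    m=[]
    for col in(582,590,598,604):
        w=np.clip(150-g[176:200,col],0,None); m.append(T(176+(w*np.arange(24)).sum()/w.sum(),col,.014))
    print("mark",*m)
    e=[]
    for col in(380,420,460,500,540):
        k=150.5+np.argmax(abs(np.diff(g[150:200,col]))); e.append(T(k,col,.0157))
    print("edge",*e)
    print("plank",*[T(row,330.5+np.argmax(np.diff(g[row,330:385])),.012) for row in(100,140,160)])
    print(t*1000,s["contact_force"],s["clock"])
E
python3 -m jog '[{"translation":[0,0.04,0],"twist":0,"claw":15},{"translation":[0,0,0],"twist":0,"claw":15},{"translation":[0,0,0],"twist":0,"claw":15}]' 30
python3 -c "
from m import *
meas('w15')"
```

```text
clock: 24.08
tool_pos: [0.4915, -0.0886, -0.0125]
eef_rot: [0.679, 0.734, 0.0, 0.0]
contact_force: [-2.7, -0.9, 2.3]
opening: 0.278
mark [ 55.2 132.6 -26.4] [ 55.4 138.4 -26.4] [ 55.4 144.5 -26.4] [ 55.4 149.3 -26.4]
edge [ 57.4  25.9 -28.2] [ 57.5  43.1 -28.2] [ 57.4  61.3 -28.1] [ 57.2  81.2 -28.1] [ 57.2 103.5 -28.1]
plank [ 85.7  11.4 -24.5] [ 68.9  11.8 -24.5] [ 60.5  11.5 -24.5]
[491.5 -88.6 -12.5] [-1.6 -0.2  2.3] 24.1333
```

```bash
python3 -m jog '[{"translation":[-0.045,0,0],"twist":0,"claw":15},{"translation":[0,0.03,0],"twist":0,"claw":15},{"translation":[0,0,0],"twist":0,"claw":15},{"translation":[0,0,0],"twist":0,"claw":15}]' 30
python3 -c "
from m import *
meas('w16')"
python3 -m jog '[{"translation":[0,0.04,0],"twist":0,"claw":15},{"translation":[0,0,0],"twist":0,"claw":15},{"translation":[0,0,0],"twist":0,"claw":15}]' 30
python3 -c "
from m import *
meas('w17')"
```

```text
clock: 24.47
tool_pos: [0.4925, -0.0898, -0.0125]
eef_rot: [0.679, 0.734, 0.0, -0.0]
contact_force: [-3.1, 1.8, 2.6]
opening: 0.277
mark [ 56.4 132.4 -26.4] [ 56.5 138.3 -26.4] [ 56.7 144.3 -26.4] [ 56.7 149.1 -26.4]
edge [ 57.4  25.9 -28.1] [ 57.5  43.1 -28.1] [ 57.9  61.3 -28.1] [ 57.6  81.2 -28.1] [ 57.7 103.5 -28.1]
plank [ 85.7  10.6 -24.4] [ 68.9  10.6 -24.4] [ 60.5  11.1 -24.4]
[492.5 -89.8 -12.5] [-2.6  1.   2.2] 24.5167
clock: 24.77
tool_pos: [0.4925, -0.09, -0.0126]
eef_rot: [0.679, 0.734, -0.001, -0.001]
contact_force: [-5.3, 1.0, 5.0]
opening: 0.277
mark [ 56.7 131.9 -26.9] [ 56.8 137.8 -26.9] [ 56.9 143.8 -26.9] [ 56.9 148.5 -26.9]
edge [ 57.4  25.9 -28.3] [ 57.5  43.  -28.4] [ 57.9  61.1 -28.4] [ 58.1  80.9 -28.5] [ 58.2 103.2 -28.5]
plank [ 85.7  10.5 -24.6] [ 68.9  11.  -24.6] [ 60.5  11.1 -24.6]
[492.6 -90.  -12.6] [-5.5  1.4  4.5] 24.8167
```

```bash
python3 -m jog '[{"translation":[-0.035,0,0],"twist":0,"claw":15},{"translation":[0,0,0],"twist":0,"claw":15},{"translation":[0,0,0],"twist":0,"claw":15}]' 30
python3 -c "
from m import *
meas('w18')"
```

```text
clock: 25.07
tool_pos: [0.4931, -0.091, -0.0125]
eef_rot: [0.679, 0.734, -0.0, -0.001]
contact_force: [-5.1, 2.4, 3.8]
opening: 0.277
mark [ 57.6 132.  -26.8] [ 57.6 137.8 -26.8] [ 57.7 143.9 -26.8] [ 57.8 148.6 -26.8]
edge [ 57.8  25.9 -28.3] [ 57.9  43.  -28.3] [ 58.3  61.2 -28.3] [ 58.5  81.  -28.4] [ 58.6 103.2 -28.4]
plank [ 85.7  10.1 -24.5] [ 68.9  10.6 -24.5] [ 60.5  10.7 -24.5]
[493.1 -91.  -12.6] [-4.7  2.8  4.7] 25.1167
```

```bash
python3 -m jog '[{"translation":[-0.035,0,0],"twist":0,"claw":15},{"translation":[0,0,0],"twist":0,"claw":15},{"translation":[0,0,0],"twist":0,"claw":18},{"translation":[0,0,0],"twist":0,"claw":26},{"translation":[0,0,0],"twist":0,"claw":29},{"translation":[0,0,0],"twist":0,"claw":32},{"translation":[0,0,0],"twist":0,"claw":36},{"translation":[0,0,0],"twist":0,"claw":45},{"translation":[0,0,0],"twist":0,"claw":45}]' 30
python3 -c "
from m import *
meas('w19')"
```

```text
clock: 25.87
tool_pos: [0.4952, -0.0934, -0.0124]
eef_rot: [0.68, 0.734, 0.0, 0.001]
contact_force: [0.7, -0.1, -0.3]
opening: 0.448
mark [ 59.2 132.4 -26.3] [ 59.5 138.2 -26.3] [ 59.8 144.2 -26.3] [ 60.1 148.9 -26.3]
edge [ 59.4  26.1 -28.1] [ 59.9  43.2 -28.1] [ 59.9  61.4 -28.1] [ 60.2  81.3 -28.1] [ 61.3 103.5 -28. ]
plank [ 85.6   8.7 -24.5] [ 68.7   9.2 -24.4] [ 60.4   9.2 -24.4]
[495.  -93.3 -12.4] [-0.6 -0.4 -0.9] 25.9167
```

```bash
python3 -m jog '[{"translation":[0,0,-0.3],"twist":0,"claw":45},{"translation":[0,0,-0.7],"twist":0,"claw":45},{"translation":[0,0,-0.8],"twist":0,"claw":45},{"translation":[0,0.7,-0.7],"twist":0,"claw":45},{"translation":[0,0.8,0],"twist":0,"claw":45},{"translation":[0,0.8,0],"twist":0,"claw":45},{"translation":[0,0,0],"twist":0,"claw":45},{"translation":[0,0,0],"twist":0,"claw":45},{"translation":[0,0,0],"twist":0,"claw":45}]' 30
cat > v.py <<'E'
from h import *
np.set_printoptions(precision=2,suppress=True)
d=snap("wrist","v1");s=r.get_state();M=R.from_quat(s["eef_rot"]).as_matrix();t=np.array(s["tool_pos"])
g=cv2.cvtColor(np.ascontiguousarray(d["img"]),cv2.COLOR_RGB2GRAY).astype(float)
q=np.array([.9968,.0799,0]);p=np.array([q[1],-q[0],0]);mk=np.array([.6225,-.019,0])
S=lambda row,col,z:np.array([(onz(d,row,col,z)-mk)@p,(onz(d,row,col,z)-mk)@q+.045])*1000
# sample intensity along p at fixed station y, subpixel
def samp(y,z,xs):
    pts=np.array([proj(d,mk+p*x/1000+q*(y-45)/1000+np.array([0,0,z])) for x in xs],np.float32)
    return cv2.remap(g.astype(np.float32),pts[:,1:].copy(),pts[:,:1].copy(),cv2.INTER_LINEAR)[:,0]
xs=np.arange(-9,9,.25)
for y in range(36,57,4):
    w=np.clip(150-samp(y,.014,xs),0,None);print("mark y",y,round((w*xs).sum()/max(w.sum(),1),2))
for y in range(-70,18,10):
    v=samp(y,.0157,xs);dv=np.abs(np.gradient(cv2.GaussianBlur(v.reshape(-1,1),(1,5),0)[:,0]));k=np.argmax(dv);print("edge y",y,xs[k],round(dv[k],1))
def sampy(x,z,ys):
    pts=np.array([proj(d,mk+p*x/1000+q*(y-45)/1000+np.array([0,0,z])) for y in ys],np.float32)
    return cv2.remap(g.astype(np.float32),pts[:,1:].copy(),pts[:,:1].copy(),cv2.INTER_LINEAR)[:,0]
ys=np.arange(-95,-68,.25)
for x in(-60,-40,-20,-8):
    v=sampy(x,.012,ys);print("plank edge x",x,ys[np.argmax(np.abs(np.gradient(v)))])
for x in(5,20,35,50): 
    v=sampy(x,.028,ys);print("stock face top x",x,ys[np.argmax(np.abs(np.gradient(v)))])
print(t,s["clock"])
E
python3 v.py
```

```text
clock: 26.67
tool_pos: [0.5846, -0.0862, 0.087]
eef_rot: [0.679, 0.734, -0.001, -0.001]
contact_force: [-1.5, 0.2, -0.4]
opening: 0.449
mark y 36 4.04
mark y 40 3.99
mark y 44 4.01
mark y 48 3.93
mark y 52 3.85
mark y 56 3.8
edge y -70 4.75 3.2
edge y -60 4.5 1.4
edge y -50 4.25 1.6
edge y -40 4.25 2.4
edge y -30 4.0 2.4
edge y -20 4.25 2.7
edge y -10 3.75 4.4
edge y 0 3.75 3.1
edge y 10 3.5 2.6
plank edge x -60 -79.0
plank edge x -40 -79.0
plank edge x -20 -78.5
plank edge x -8 -78.75
stock face top x 5 -74.25
stock face top x 20 -77.5
stock face top x 35 -77.0
stock face top x 50 -77.25
[ 0.58 -0.09  0.09] 26.7167
```

```bash
sed -i 's/snap("wrist","v1")/snap("wrist","v2")/' v.py; cat >> v.py <<'E'
np.set_printoptions(precision=0,suppress=True,linewidth=200)
for y in(-55,-40,-20,0,12): print(y,samp(y,.0157,np.arange(-2,9,.5)))
for x in(20,50): print(x,sampy(x,.012,np.arange(-92,-70,.5)))
E
python3 v.py | tail -8
python3 - <<'E'
from h import *
np.set_printoptions(precision=4,suppress=True)
L=("square","square_edge","square_face","tape_mark","plank_end","tape_hook")
D={c:snap(c) for c in("scene","side")}
for l in L:
    A=[m for m in r.spot_point(l,"scene")][:3];B=[m for m in r.spot_point(l,"side")][:3]
    for a in A:
        for b in B:
            x,e=tri([(D["scene"],*a["location"]),(D["side"],*b["location"])])
            if max(e)<5 and x[2]>-.02 and x[2]<.06: print(l,x,e[0])
E
```

```text
-40 [218. 219. 219. 219. 219. 219. 219. 219. 219. 219. 220. 223. 227. 231. 235. 237. 238. 238. 239. 238. 239. 238.]
-20 [216. 216. 216. 217. 217. 217. 217. 217. 217. 217. 219. 222. 228. 233. 236. 237. 238. 238. 238. 238. 238. 238.]
0 [213. 213. 213. 213. 212. 213. 213. 213. 213. 214. 217. 223. 230. 234. 236. 237. 237. 236. 236. 236. 237. 237.]
12 [216. 216. 216. 216. 216. 216. 216. 216. 216. 218. 221. 226. 232. 235. 237. 237. 236. 236. 235. 235. 235. 236.]
20 [177. 177. 177. 177. 178. 179. 180. 181. 181. 182. 183. 184. 185. 188. 192. 198. 198. 189. 169. 147. 131. 126. 125. 127. 129. 134. 140. 146. 149. 151. 151. 151. 152. 153. 153. 153. 154. 155. 161.
 174. 196. 217. 229. 234.]
50 [175. 175. 174. 175. 176. 177. 178. 179. 180. 180. 181. 181. 182. 183. 187. 193. 198. 198. 186. 166. 146. 132. 125. 125. 125. 125. 124. 123. 124. 127. 129. 133. 135. 136. 136. 136. 135. 134. 134.
 133. 132. 131. 131. 131.]
square [ 0.3475 -0.3686  0.0005] 2.4
square [ 0.3043 -0.136   0.0053] 0.3
square [ 0.4956 -0.0878 -0.0009] 3.4
square_edge [ 0.55   -0.0259  0.0171] 4.7
square_face [ 0.303  -0.1359  0.0186] 2.2
square_face [ 0.3308 -0.3737  0.0113] 2.8
tape_mark [ 0.6239 -0.0161  0.0257] 1.3
plank_end [ 0.6368 -0.1409  0.0181] 2.8
```

Both the mark and the blade edge were under the camera this time. The edge lies about 0.9 mm from the middle of the 5 mm mark and parallel to it, and no gap shows between the stock and the plank. The tape is still out. Handing in.

```bash
python3 -m jog '[{"translation":[0,0,-0.5],"twist":0,"claw":45},{"translation":[0,0,-0.5],"twist":0,"claw":45},{"translation":[0,0,0],"twist":0,"claw":45},{"translation":[0,0,0],"twist":0,"claw":45}]'
python3 -c "
from h import *
print(r.finish_job(), r.get_state()['clock'])"
```

```text
clock: 27.8
tool_pos: [0.5868, -0.0858, 0.1284]
eef_rot: [0.679, 0.734, 0.001, 0.001]
contact_force: [-0.4, 0.7, -0.0]
opening: 0.453
the job is handed in; nothing more can be done
the job is handed in; nothing more can be done
```

The tape is hooked over the plank's far end and the try square is set against the free long edge. I handed the job in at about 27.8 s; no verdict came back.

- **Tape:** I drew the blade out about 345 mm, lowered the hook over the end and eased it back. The pull on the gripper then fell from about 4.5 N to 1 N as the hook took the load. After release the tape stayed out in every later picture.
- **Square:** I slid the stock along until it bore on the plank's edge at about 5 N, then released it and backed the arm clear.
- **Last checks:** With the camera directly above, the blade's outer edge is parallel to the mark and about 0.9 mm off its middle (the mark is 5 mm wide). I left that as good enough. No gap shows between stock and plank.

**What disagreed:**
- **Fingertips:** The real fingertips sit about 29 mm above the TCP given in the text. My first two closings went over the hook without touching it, and I corrected for this afterwards.
- **Stock position:** In the last measurement the stock's face came out about 1 mm inside the plank's edge. That is impossible, but it is within the camera calibration, so contact rests on the force reading.
- **Plank and bystanders:** I did not measure separately at the end whether the plank was still in its corner, or the bystanders' final places. Both the tape's pull and the square's push drive the plank into the corner.

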